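# Key the coin dish over its pin and press it home

## Robot

A 7-joint arm with a two-finger parallel gripper is mounted at the origin on the work surface. World frame = base frame: x ahead of the robot, y to its left, z up, the work surface at z = 0. Lengths are in m, angles in rad, forces in N, time in s.
With the tool pointing down it reaches from about 0.4 to 0.75 m from the base axis. Payload 19.5 kg.
Tool frame: the origin (TCP) lies midway between the tips of the shut fingers; the grasp point (between the pads) lies 19 mm behind it; z points along the fingers, y is the direction in which the jaws open and shut (so a half turn about z gives the same grasp; the last joint's range is limited). The gripper opens to 85 mm and grips with 20 to 120 N. Pads are 22 mm wide; open, the fingers measure 114 mm over their backs; the gripper's body (76 mm by 85 mm) begins 54 mm behind the grasp point. The pads swing forward as they close: fully open they stand 13 mm farther back than shut.
Start: joints at [-1.36, 0.707, -0.028, 1.485, 0.022, 0.951, -0.075], TCP at [0.144, 0.557, 0.231] pointing down, gripper open.
Joint ranges: [-2.71, 2.71], [-0.32, 2.16], [-1.57, 1.52], [0, 2.45], [-1.46, 4.6], [0, 2.02], [-2.83, 2.83]. Speed limits (rad/s): [1.89, 1.89, 2.57, 2.57, 3.01, 3.01, 3.01].

## Interface

Orientations are given as a 3x3 rotation matrix whose columns are the frame's x, y, z axes.
In Python, from rig import env gives the robot as it stands.
- The arm moves only by the tool drive_tool, never from a script. Its argument "plan" is a list of rows, each a list of 4 numbers: the shift along the tool's x, y, z in m, then the turn about the tool's z in degrees. In form: [[tx, ty, tz, roll], ...]. A call has 1 to 20 rows; each row shifts and turns the pose as measured when the row begins, along the tool's axes as they then stand; what a row does not reach is not made up. A row lasts 1/8 s, in which the tool goes at most 62.5 mm and 10.7 degrees, less where a joint would pass 70% of its speed; a pose out of reach is approached as far as the arm can. A call with a gripper value outside its range is refused whole. "hand" is the finger opening in m, from 0 to 0.0854, set as the call begins (left out, the last holds). The fingers move at their own pace and stop on an object; the grip force is fixed at half the most. Time passes only in rows, so rows that do not move let the fingers close. It gives the time, the measured TCP pose, the force and the opening at its end, in the units of the state.
- env.observe(): the state, without advancing time (a new reading comes with each control period).
- env.read_camera(name): name is "side" or "top" or "wrist"; returns the picture (384x512x3 uint8, blue, green, red); there is no depth.
- env.camera_model(name): a dict with "intrinsics" (3x3 intrinsics, pixels), "origin" and "attitude" of the camera in the world; the wrist camera has in their place "hand_eye" (4x4, takes a point from camera to tool coordinates, whose origin is the TCP and whose axes are the flange's). Camera axes: x right, y up, looking along -z (the intrinsics and any distortion apply to the point x, -y, -z); pixel columns grow to the right and rows downward; lengths in m; the calibration is good to about 2 mm. A picture is of the moment at which its call begins: read the wrist's pose just before it. camera_model takes no time and is no camera call.
- env.sign_off(): hands the job in, once; it reports no verdict.
Trained networks look in the newest picture that a camera, given by its name, has taken for a name from the list of things; names that differ only in an ending like _2 or _b are one class to them, and where a whole thing is asked for, a point or a joint stands for the part that bears it (a point fixed in the world has none). Each returns a list of dicts, best first, with "score" (0 to 1); they miss things now and then, are a little off and sometimes report something else, mostly with a low value. They report only what shows in the picture. A call takes as long as a camera call.
- env.look_for(thing, camera): "centre" ([x, y, z] in m, in world coordinates, good to about 4 mm: the middle of the surface that is visible of it).
- env.regions_of(thing, camera): "mask" (384x512 bool, what is visible of it).
The state is a dict: "time": time; "q": joint angles; "qvel": joint speeds; "joint_efforts": joint torques, N m; "eef_pos": TCP position; "orientation": TCP orientation; "wrist_force": force on the tool from outside, world axes, zero at the start; "moment": the same for the moment, N m; "gripper_width": finger opening in m.
Only numpy, scipy, OpenCV 4.12 (cv2) and the standard library are available. Lean on these libraries where they do the work, as an engineer would, in place of code of your own. Each camera call takes 0.05 s, during which the arm holds its last target. There are 200 camera calls.

## Task

The pewter coin dish on the round walnut stand is riding up on the brass pin. Turn the dish by fingertip (it has a little upright black post to push against) until the notch in its rim is over the pin, then press the dish down until it is fully seated, still with the fingers, and let go. Do not lift the dish, and leave the walnut box with its lid shut, the doorstop and the two keys where they are.

Things in the scene. Friction and masses are not known exactly. Their poses are not given: they have to be found in the camera images.
- plinth: Round walnut stand fixed to the shelf, 150 mm across, 28 mm high; origin at the centre of its underside, z up. The dish turns about its vertical axis. A brass pin (8 mm thick, domed, top 37 mm above the shelf) stands 51 mm from the axis along the stand's own +x; just outside it, 57 to 73 mm from the axis, a 10 mm wide brass block of the same height shows where the pin is.
- pin (a point): Top of the brass pin, 37 mm above the shelf.
- dish_center (a point): Centre of the pewter dish, on the upper face of its floor, marked by a flat brass spot 24 mm across: about 42 mm above the shelf while the dish rides on the pin, 34 mm when seated. The dish is 108 mm across and its floor and rim are 5 mm thick; a rounded bead 42.5 mm from the axis stands 4 mm above the floor. It is guided on a stub below, so it stays level and can only turn (either way, without end) and slide up or down. It is a good place to press.
- post_top (a point): Centre of the top of the upright black post on the dish, 12 mm thick, 24 mm tall above the dish floor, its axis 34 mm from the dish's axis, exactly opposite the notch. About 2 N sideways at the post turns the dish, and it stays where it is left.
- notch (a point): Middle of the notch in the dish's rim, at the upper face of the rim, 51 mm from the axis. The notch is 14 mm wide and open to the outside, from 42 mm to 54 mm from the axis. It starts well away from the pin.
- dish (a joint): Turn of the dish on the stand, rad, growing anticlockwise seen from above. 0 (or any whole turn) puts the notch exactly over the pin; within about 0.06 rad it goes down freely. It starts between 0.8 and 5.48.
- dish_lift (a joint): How far the dish has been pressed down, m: 0 riding on the pin, 0.008 fully seated, negative if lifted. It slides stiffly: about 5 N of press moves it down once the notch is over the pin, and it stays where it is left.
- box: Walnut box, 140 x 180 mm, 65 mm high plus an 8 mm lid with a brass knob standing about 35 mm above the lid; fixed. Origin under its centre. Bystander.
- box_lid (a joint): Opening of the box's hinged lid, rad, 0 shut. To be left shut.
- doorstop: Loose black rubber wedge, 110 x 40 mm, 33 mm high at the thick end; origin under its centre. Bystander.
- key_a: Loose nickel padlock key lying flat, 60 mm long, 26 mm wide bow, 4 mm thick; origin at the underside near its middle. Bystander.
- key_b: A second loose nickel key, same shape. Bystander.

How it is judged:
On the way, in this order (a step that is already met when the one before it is completed fails the run):
1. the notch has been turned over the pin (horizontal distance between notch and pin below 0.006 m).
2. the dish is pressed fully down over the pin (value of joint dish_lift above 0.0065 m and horizontal distance between notch and pin below 0.006 m), for 0.1 s.
At the end, for the whole second after the job is handed in: The dish is down on its stand (at least 6.5 of its 8 mm) with the notch over the pin (within 6 mm) and still; the box lid is shut (under 0.15 rad) and the doorstop and both keys lie within 20 mm of where they started (all of step 2 and angular speed of dish below 0.1 rad/s and value of joint box_lid below 0.15 rad and distance of each of key_a, key_b, doorstop from where it was at the start of the episode below 0.02 m); the robot touches nothing.
It fails at once if the arm or the gripper's body, not the fingers, pushes on the dish (contact force between the arm and dish above 3 N).
It fails at once if the dish is lifted (more than 4 mm above where it rides on the pin) (value of joint dish_lift below -0.004 m).
It fails at once if a key or the doorstop is moved more than 20 mm (not (distance of each of key_a, key_b, doorstop from where it was at the start of the episode below 0.02 m)).
It fails at once if the box lid is opened (value of joint box_lid above 0.15 rad).
It also fails if it takes over 45 s, if anything falls off the work surface, if the arm or the gripper's body presses on something with over 40 N, if the wrist force passes 120 N, or if a joint passes its speed limit or range.

## Working session

There is one attempt and no reset: what is moved stays moved. The work goes in short steps, Python scripts to look and compute and a tool call to move; the robot and the scene stay as the last step left them, time stands still between calls to the robot, and variables do not carry over. Pictures are saved under pics/ and viewed, about 8 in all and at most 12, crops included, and the job is handed in when it is done.

Besides the shell and the picture viewer there is one more tool, called by a JSON object that holds its "fn" and its "kwargs", one argument or row to a line. drive_tool: Moves the arm, as the interface text tells. Its arguments: {"type":"object","properties":{"plan":{"type":"array"},"hand":{"type":"number"}},"required":["plan"]}

```bash
mkdir -p pics; cat > h.py <<'E'
import numpy as np, cv2
from rig import env
def look(names,cam):
    for n in names:
        r=env.look_for(n,cam)
        print(cam,n,[(np.round(d["centre"],4).tolist(),round(d["score"],2)) for d in r[:2]])
def st():
    s=env.observe(); print("t",round(s["time"],2),"p",np.round(s["eef_pos"],4).tolist(),"w",round(s["gripper_width"],4),"F",np.round(s["wrist_force"],1).tolist()); print(np.round(s["orientation"],3).tolist()); return s
def ray(cam,u,v,z):
    m=env.camera_model(cam);K=np.array(m["intrinsics"]);o=np.array(m["origin"]);R=np.array(m["attitude"])
    d=np.linalg.inv(K)@[u,v,1];d=R@[d[0],-d[1],-d[2]]
    return o+d*(z-o[2])/d[2]
def proj(cam,p):
    m=env.camera_model(cam);K=np.array(m["intrinsics"]);o=np.array(m["origin"]);R=np.array(m["attitude"])
    c=R.T@(np.array(p)-o);q=K@[c[0],-c[1],-c[2]];return q[:2]/q[2]
E
python3 - <<'E'
from h import *
s=st()
print({k:np.array(v).shape for k,v in env.camera_model("top").items()})
for c in ("top","side"):
    cv2.imwrite(f"pics/{c}0.png",env.read_camera(c))
    look(["dish_center","post_top","notch","pin","plinth"],c)
look(["box","doorstop","key_a"],"top")
E
```

```text
t 0.0 p [0.1437, 0.5565, 0.2309] w 0.0854 F [0.1, 0.8, 0.4]
[[-0.968, 0.25, -0.0], [0.25, 0.968, -0.001], [-0.0, -0.001, -1.0]]
{'intrinsics': (3, 3), 'origin': (3,), 'attitude': (3, 3)}
top dish_center [([0.5874, 0.054, 0.0373], 0.84), ([0.4419, 0.2597, 0.0052], 0.39)]
top post_top [([0.5857, 0.0508, 0.0429], 0.86), ([0.5891, 0.0521, 0.0404], 0.29)]
top notch [([0.5837, 0.0494, 0.0427], 0.8)]
top pin [([0.5787, 0.049, 0.0418], 0.79)]
top plinth [([0.5847, 0.0516, 0.0441], 0.94)]
side dish_center [([0.4419, 0.2625, 0.0001], 0.71), ([0.5825, 0.0572, 0.0443], 0.63)]
side post_top [([0.5701, -0.2853, 0.0698], 0.65), ([0.5836, 0.0559, 0.0411], 0.6)]
side notch [([0.581, 0.0586, 0.0444], 0.75)]
side pin [([0.5784, 0.0743, 0.0294], 0.97)]
side plinth [([0.5801, 0.0739, 0.0303], 0.69)]
top box [([0.5743, -0.3341, 0.0726], 0.91)]
top doorstop [([0.5068, 0.4086, 0.0195], 0.62)]
top key_a [([0.583, 0.0475, 0.0426], 0.56)]
```

```bash
python3 - <<'E'
from h import *
for c in ("top","side"):
    im=cv2.imread(f"pics/{c}0.png"); u,v=proj(c,[.585,.052,.04]).astype(int); print(c,u,v)
    a=max(0,u-60);b=max(0,v-50); print(a,b)
    cr=cv2.resize(im[b:b+100,a:a+120],None,fx=6,fy=6,interpolation=cv2.INTER_CUBIC)
    cv2.imwrite(f"pics/{c}0c.png",cr)
E
```

```text
top 237 178
177 128
side 244 208
184 158
```

View pics/top0.png

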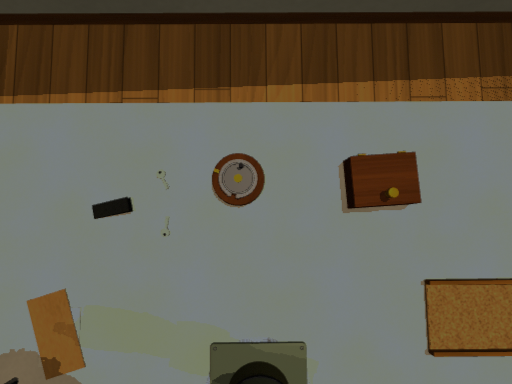

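View pics/top0c.png

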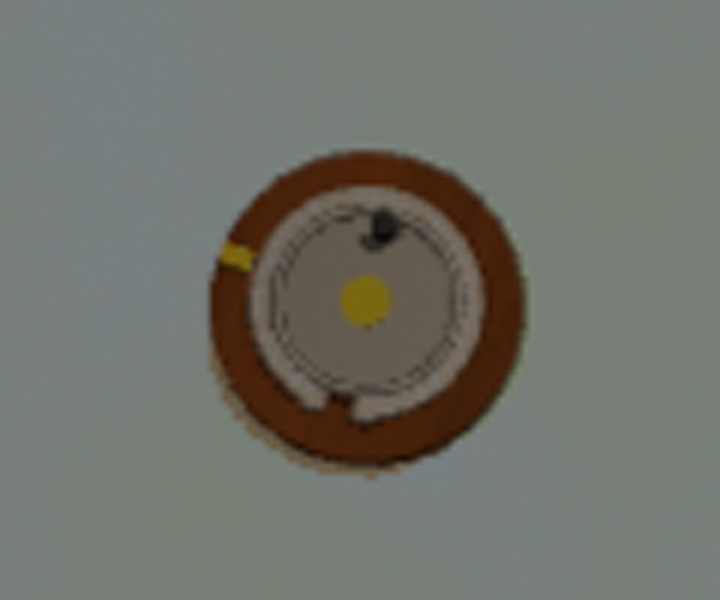

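View pics/side0c.png

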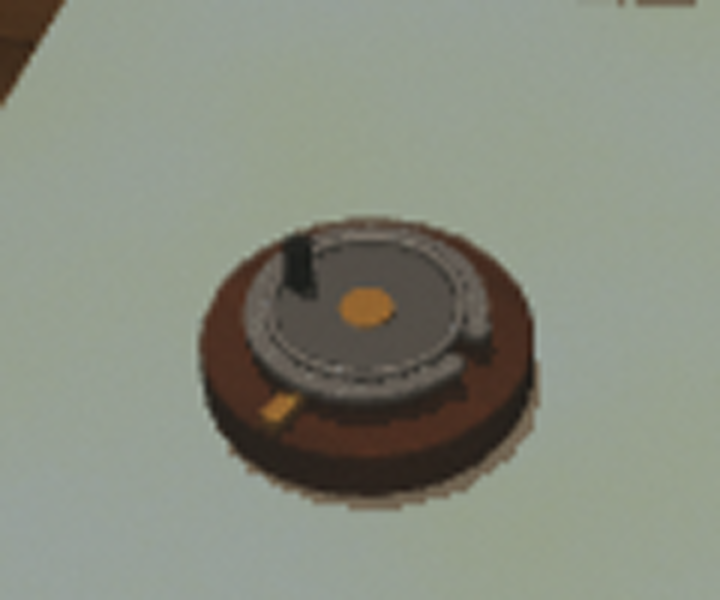

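The top view shows the dish centre at crop (366,300), brass block at (237,256), notch at (338,405), and post top at (383,222). The side view agrees.

```bash
cat >> h.py <<'E'
def crop(x,y,a=177,b=128): return a-.5+(x+.5)/6,b-.5+(y+.5)/6
E
python3 - <<'E'
from h import *
for c,a,b,pts in (("top",177,128,dict(ctr=(366,300,.042),block=(237,256,.037),notch=(337,403,.042),post=(383,222,.066),plinth=(368,307,.028))),
              ("side",184,158,dict(ctr=(367,307,.042),block=(281,407,.037),notch=(468,345,.042),post=(298,238,.066)))):
    C=None
    for k,(x,y,z) in pts.items():
        p=ray(c,*crop(x,y,a,b),z)
        if C is None: C=p
        d=p-C; print(c,k,np.round(p,4),"r",round(np.hypot(*d[:2]),4),"ang",round(np.degrees(np.arctan2(d[1],d[0])),1))
E
```

```text
top ctr [0.5865 0.0525 0.042 ] r 0.0 ang 0.0
top block [0.6084 0.1129 0.037 ] r 0.0643 ang 70.1
top notch [0.5385 0.0661 0.042 ] r 0.0499 ang 164.2
top post [0.619  0.0439 0.066 ] r 0.0336 ang -14.7
top plinth [0.5851 0.0519 0.028 ] r 0.0015 ang -159.2
side ctr [0.5833 0.0528 0.042 ] r 0.0 ang 0.0
side block [0.6047 0.1145 0.037 ] r 0.0653 ang 70.8
side notch [0.5346 0.0655 0.042 ] r 0.0503 ang 165.4
side post [0.617  0.0413 0.066 ] r 0.0356 ang -18.8
```

```bash
cat >> h.py <<'E'
C=np.array([.585,.0525]); PIN=np.radians(70.4)
def rows(wp,n):
    """wp: list of (x,y,z,ang_of_tool_x_deg); prints n tool rows per segment from the current pose"""
    s=st();p=np.array(s["eef_pos"]);R=np.array(s["orientation"]);a=np.degrees(np.arctan2(R[1,0],R[0,0]));out=[]
    for x,y,z,b in wp:
        da=(b-a+180)%360-180;d=(np.array([x,y,z])-p)/n
        for i in range(n):
            t=np.radians(a+da*i/n);c,q=np.cos(t),np.sin(t)
            out.append([round(d[0]*c+d[1]*q,3+1),round(d[0]*q-d[1]*c,4),round(-d[2],4),round(-da/n,1)])
        p=np.array([x,y,z]);a=b
    print(out)
def push(post_deg,off):
    """pose with tool -x facing the post on its anticlockwise side, off = TCP to post axis"""
    t=np.radians(post_deg);u=np.array([np.cos(t),np.sin(t)]);v=np.array([-u[1],u[0]])
    p=C+.034*u+off*v;return p[0],p[1],post_deg+90
E
python3 -c "
from h import *
x,y,a=push(-15.5,.030);print(x,y,a);rows([(x,y,.2,a)],14)"
```

```text
0.6257805866914409 0.07232280880959795 74.5
t 0.75 p [0.1438, 0.5567, 0.2312] w 0.0856 F [0.1, 0.1, -0.4]
[[-0.968, 0.25, -0.0], [0.25, 0.968, -0.0], [-0.0, -0.0, -1.0]]
[[np.float64(-0.042), np.float64(-0.0249), np.float64(0.0022), np.float64(6.5)], [np.float64(-0.0445), np.float64(-0.02), np.float64(0.0022), np.float64(6.5)], [np.float64(-0.0465), np.float64(-0.0148), np.float64(0.0022), np.float64(6.5)], [np.float64(-0.0479), np.float64(-0.0094), np.float64(0.0022), np.float64(6.5)], [np.float64(-0.0486), np.float64(-0.004), np.float64(0.0022), np.float64(6.5)], [np.float64(-0.0488), np.float64(0.0016), np.float64(0.0022), np.float64(6.5)], [np.float64(-0.0483), np.float64(0.0071), np.float64(0.0022), np.float64(6.5)], [np.float64(-0.0472), np.float64(0.0125), np.float64(0.0022), np.float64(6.5)], [np.float64(-0.0455), np.float64(0.0178), np.float64(0.0022), np.float64(6.5)], [np.float64(-0.0432), np.float64(0.0228), np.float64(0.0022), np.float64(6.5)], [np.float64(-0.0403), np.float64(0.0275), np.float64(0.0022), np.float64(6.5)], [np.float64(-0.0369), np.float64(0.0319), np.float64(0.0022), np.float64(6.5)], [np.float64(-0.0331), np.float64(0.0359), np.float64(0.0022), np.float64(6.5)], [np.float64(-0.0288), np.float64(0.0394), np.float64(0.0022), np.float64(6.5)]]
```

{"fn": "drive_tool", "kwargs": {
  "plan": [
    [-0.042,-0.025,0.002,6.5],
    [-0.0445,-0.02,0.002,6.5],
    [-0.0465,-0.015,0.002,6.5],
    [-0.048,-0.0095,0.002,6.5],
    [-0.0485,-0.004,0.002,6.5],
    [-0.049,0.0015,0.002,6.5],
    [-0.048,0.007,0.002,6.5],
    [-0.047,0.0125,0.002,6.5],
    [-0.0455,0.018,0.002,6.5],
    [-0.043,0.023,0.002,6.5],
    [-0.04,0.0275,0.002,6.5],
    [-0.037,0.032,0.002,6.5],
    [-0.033,0.036,0.002,6.5],
    [-0.029,0.0395,0.002,6.5],
    [0,0,0,0]
  ],
  "hand": 0
}}

```text
time: 2.62
eef_pos: [0.6295, 0.0463, 0.2016]
orientation: [[0.315, 0.949, 0.002], [0.949, -0.315, 0.003], [0.003, 0.001, -1.0]]
wrist_force: [-0.4, 0.5, -0.4]
gripper_width: 0.0003
```

```bash
sed -i 's/out.append(\[/out.append([float(k) for k in [/; s/round(-da\/n,1)\])/round(-da\/n,1)]])/' h.py; python3 -c "
from h import *
s=st();print(np.round(s['q'],2))
cv2.imwrite('pics/w1.png',env.read_camera('wrist'))
look(['post_top','dish_center','notch'],'wrist')
x,y,a=push(-15.5,.030);rows([(x,y,.15,a)],4)"
```

```text
t 2.62 p [0.6295, 0.0463, 0.2016] w 0.0003 F [-0.4, 0.5, -0.4]
[[0.315, 0.949, 0.002], [0.949, -0.315, 0.003], [0.003, 0.001, -1.0]]
[-0.27  0.85  0.33  1.31 -0.3   1.03 -0.21]
wrist post_top [([0.5853, 0.0541, 0.044], 0.87), ([0.5883, 0.0595, 0.0378], 0.67)]
wrist dish_center [([0.5892, 0.0512, 0.0368], 0.97)]
wrist notch [([0.5859, 0.058, 0.0466], 0.64), ([0.5875, 0.0626, 0.0379], 0.18)]
t 2.83 p [0.628, 0.0508, 0.2024] w -0.0001 F [-0.7, 1.3, -0.1]
[[0.308, 0.951, 0.002], [0.951, -0.308, 0.005], [0.006, 0.0, -1.0]]
[[0.0049, -0.0022, 0.0131, -0.6], [0.005, -0.0021, 0.0131, -0.6], [0.005, -0.0021, 0.0131, -0.6], [0.005, -0.002, 0.0131, -0.6]]
```

View pics/w1.png

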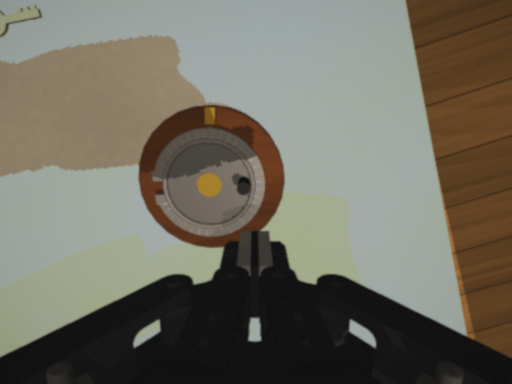

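The wrist view shows the dish centre at (209,185), block at (210,115), post at (243,186) and notch at (158,192), with the shut fingers below. I'll convert these as a cross-check.

```bash
cat >> h.py <<'E'
def wray(u,v,z,p,R):
    m=env.camera_model("wrist");K=np.array(m["intrinsics"]);T=np.array(m["hand_eye"])
    d=np.linalg.inv(K)@[u,v,1];d=R@T[:3,:3]@np.array([d[0],-d[1],-d[2]]);o=p+R@T[:3,3]
    return o+d*(z-o[2])/d[2]
def wpts(pts,p,R):
    C0=None
    for k,(u,v,z) in pts.items():
        q=wray(u,v,z,np.array(p),np.array(R));C0=q if C0 is None else C0;d=q-C0
        print(k,np.round(q,4),"r",round(np.hypot(*d[:2]),4),"ang",round(np.degrees(np.arctan2(d[1],d[0])),1))
E
python3 -c "
from h import *
wpts(dict(ctr=(209,185,.042),block=(210,115,.037),notch=(158,192,.042),post=(243,186,.066)),[.6295,.0463,.2016],[[0.315, 0.949, 0.002], [0.949, -0.315, 0.003], [0.003, 0.001, -1.0]])
x,y,a=push(-15.5,.030);rows([(x,y,.051,a)],10)"
```

```text
ctr [0.5858 0.0529 0.042 ] r 0.0 ang 0.0
block [0.6091 0.1147 0.037 ] r 0.066 ang 69.4
notch [0.5361 0.0619 0.042 ] r 0.0506 ang 169.7
post [0.6196 0.0471 0.066 ] r 0.0342 ang -9.8
t 2.83 p [0.628, 0.0508, 0.2024] w -0.0001 F [-0.7, 1.3, -0.1]
[[0.308, 0.951, 0.002], [0.951, -0.308, 0.005], [0.006, 0.0, -1.0]]
[[0.002, -0.0009, 0.0151, -0.2], [0.002, -0.0009, 0.0151, -0.2], [0.002, -0.0009, 0.0151, -0.2], [0.002, -0.0009, 0.0151, -0.2], [0.002, -0.0008, 0.0151, -0.2], [0.002, -0.0008, 0.0151, -0.2], [0.002, -0.0008, 0.0151, -0.2], [0.002, -0.0008, 0.0151, -0.2], [0.002, -0.0008, 0.0151, -0.2], [0.002, -0.0008, 0.0151, -0.2]]
```

{"fn": "drive_tool", "kwargs": {
  "plan": [
    [0.006,-0.002,0.01,0],
    [0.006,-0.002,0.015,0],
    [0.006,-0.002,0.015,0],
    [0.006,-0.002,0.015,0],
    [0,0,0.015,0],
    [0,0,0.015,0],
    [0,0,0.015,0],
    [0,0,0.01,0],
    [0,0,0,0],
    [0,0,0,0]
  ]
}}

```text
time: 4.08
eef_pos: [0.6268, 0.0804, 0.0842]
orientation: [[0.305, 0.952, 0.001], [0.952, -0.305, 0.006], [0.006, -0.001, -1.0]]
wrist_force: [-0.5, -0.3, 0.0]
gripper_width: 0.0001
```

```bash
python3 -c "
from h import *
x,y,a=push(-14,.032);rows([(x,y,.051,a)],4)"
```

```text
t 4.08 p [0.6268, 0.0804, 0.0842] w 0.0001 F [-0.5, -0.3, 0.0]
[[0.305, 0.952, 0.001], [0.952, -0.305, 0.006], [0.006, -0.001, -1.0]]
[[-0.0013, 0.0001, 0.0083, -0.9], [-0.0013, 0.0001, 0.0083, -0.9], [-0.0013, 0.0001, 0.0083, -0.9], [-0.0013, 0.0001, 0.0083, -0.9]]
```

{"fn": "drive_tool", "kwargs": {
  "plan": [
    [0,0,0.008,-1],
    [0,0,0.008,-1],
    [0,0,0.008,-1],
    [0,0,0.006,0],
    [0,0,0.002,0],
    [0,0,0,0]
  ]
}}

```text
time: 4.82
eef_pos: [0.6272, 0.0807, 0.0505]
orientation: [[0.251, 0.968, 0.001], [0.968, -0.251, 0.006], [0.006, -0.0, -1.0]]
wrist_force: [0.3, 0.8, -0.4]
gripper_width: 0.0003
```

```bash
python3 -c "
from h import *
cv2.imwrite('pics/w2.png',env.read_camera('wrist'))
x,y,a=push(-20,.017);w=[(x,y,.051,a)]
rows(w,4)
for k in (-30,-40,-50,-60):
  x,y,a=push(k,.017);w.append((x,y,.051,a))
rows(w,2)"
```

```text
t 4.88 p [0.6272, 0.0807, 0.0506] w 0.0001 F [-0.5, 0.5, -0.2]
[[0.251, 0.968, 0.002], [0.968, -0.251, 0.006], [0.006, 0.0, -1.0]]
[[-0.006, 0.0004, -0.0001, 1.4], [-0.006, 0.0006, -0.0001, 1.4], [-0.006, 0.0007, -0.0001, 1.4], [-0.006, 0.0009, -0.0001, 1.4]]
t 4.88 p [0.6272, 0.0807, 0.0506] w 0.0001 F [-0.5, 0.5, -0.2]
[[0.251, 0.968, 0.002], [0.968, -0.251, 0.006], [0.006, 0.0, -1.0]]
[[-0.0121, 0.0008, -0.0002, 2.7], [-0.012, 0.0014, -0.0002, 2.7], [-0.0031, 0.0012, -0.0, 5.0], [-0.003, 0.0015, -0.0, 5.0], [-0.0031, 0.0012, -0.0, 5.0], [-0.003, 0.0015, -0.0, 5.0], [-0.0031, 0.0012, -0.0, 5.0], [-0.003, 0.0015, -0.0, 5.0], [-0.0031, 0.0012, -0.0, 5.0], [-0.003, 0.0015, -0.0, 5.0]]
```

View pics/w2.png

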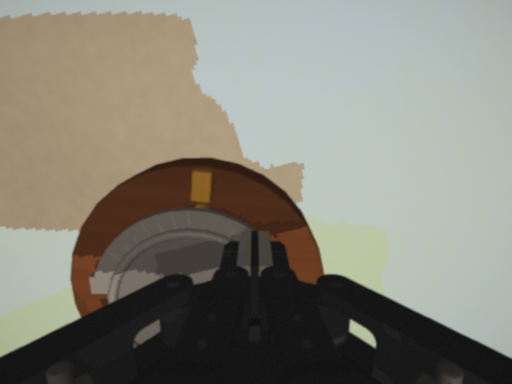

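The fingers sit on the anticlockwise side of the post, above the rim, with the block at (202,186). Now I push.

{"fn": "drive_tool", "kwargs": {
  "plan": [
    [-0.006,0.0005,0,1.5],
    [-0.006,0.0005,0,1.5],
    [-0.006,0.001,0,1.5],
    [-0.006,0.001,0,1.5],
    [-0.003,0.0015,0,5],
    [-0.003,0.0015,0,5],
    [-0.003,0.0015,0,5],
    [-0.003,0.0015,0,5],
    [0,0,0,0]
  ]
}}

```text
time: 6.0
eef_pos: [0.6223, 0.0414, 0.051]
orientation: [[0.667, 0.745, 0.002], [0.745, -0.667, 0.008], [0.008, -0.004, -1.0]]
wrist_force: [0.1, 0.0, -0.3]
gripper_width: -0.0001
```

```bash
python3 -c "
from h import *
w=[]
for k in (-50,-60,-70,-80,-90,-95):
  x,y,a=push(k,.017);w.append((x,y,.051,a))
rows(w,2)"
```

```text
t 6.0 p [0.6223, 0.0414, 0.051] w -0.0001 F [0.1, 0.0, -0.3]
[[0.667, 0.745, 0.002], [0.745, -0.667, 0.008], [0.008, -0.004, -1.0]]
[[-0.0023, 0.0004, 0.0, 4.1], [-0.0022, 0.0006, 0.0, 4.1], [-0.0031, 0.0012, -0.0, 5.0], [-0.003, 0.0015, -0.0, 5.0], [-0.0031, 0.0012, -0.0, 5.0], [-0.003, 0.0015, -0.0, 5.0], [-0.0031, 0.0012, -0.0, 5.0], [-0.003, 0.0015, -0.0, 5.0], [-0.0031, 0.0012, -0.0, 5.0], [-0.003, 0.0015, -0.0, 5.0], [-0.0015, 0.0007, -0.0, 2.5], [-0.0015, 0.0007, -0.0, 2.5]]
```

{"fn": "drive_tool", "kwargs": {
  "plan": [
    [-0.0025,0.0005,0,4],
    [-0.0025,0.0005,0,4],
    [-0.003,0.0013,0,5],
    [-0.003,0.0013,0,5],
    [-0.003,0.0013,0,5],
    [-0.003,0.0013,0,5],
    [-0.003,0.0013,0,5],
    [-0.003,0.0013,0,5],
    [-0.003,0.0013,0,5],
    [0,0,0,0]
  ]
}}

```text
time: 7.25
eef_pos: [0.6062, 0.0197, 0.0512]
orientation: [[0.996, 0.086, 0.007], [0.085, -0.996, 0.009], [0.008, -0.009, -1.0]]
wrist_force: [-0.5, -0.2, 0.5]
gripper_width: -0.0001
```

```bash
python3 -c "
from h import *
w=[]
for k in (-90,-95,-100,-105):
  x,y,a=push(k,.017);w.append((x,y,.051,a))
rows(w,1)
for c in ('top','side'):
  im=env.read_camera(c);a,b=(177,128) if c=='top' else (184,158)
  cv2.imwrite(f'pics/{c}1c.png',cv2.resize(im[b:b+100,a:a+120],None,fx=6,fy=6,interpolation=cv2.INTER_CUBIC))
x=np.hstack([cv2.imread('pics/top1c.png'),cv2.imread('pics/side1c.png')]);cv2.imwrite('pics/both1.png',cv2.resize(x,(800,333)))"
```

```text
t 7.25 p [0.6062, 0.0197, 0.0512] w -0.0001 F [-0.5, -0.2, 0.5]
[[0.996, 0.086, 0.007], [0.085, -0.996, 0.009], [0.008, -0.009, -1.0]]
[[-0.0043, 0.0009, 0.0002, 4.9], [-0.003, 0.0014, -0.0, 5.0], [-0.003, 0.0014, -0.0, 5.0], [-0.003, 0.0014, -0.0, 5.0]]
```

View pics/both1.png

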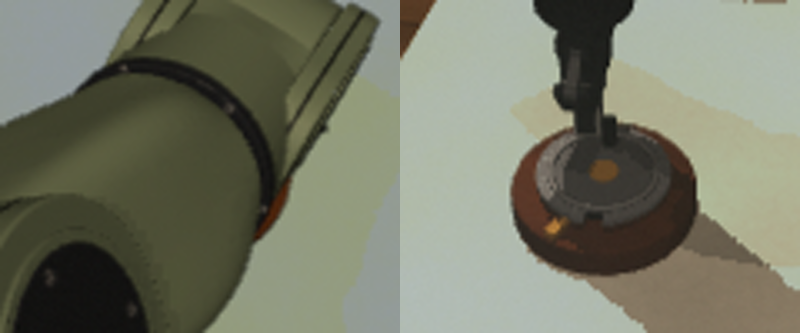

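Only the side view shows the dish now. At crop scale the notch is at about (347,390), the block at (277,409) and the centre at (366,307).

```bash
python3 -c "
from h import *
c0=ray('side',*crop(366,307,184,158),.042)
for k,x,y,z in (('notch',347,389,.042),('block',281,407,.037)):
  d=ray('side',*crop(x,y,184,158),z)-c0;print(k,np.hypot(*d[:2]),np.degrees(np.arctan2(d[1],d[0])))
# fine pic scale 8 template: predicted pixel of notch mid for angles
for a in (70.4,75,80,90,100): print(a,[(np.array(proj('side',[c0[0]+.051*np.cos(np.radians(a)),c0[1]+.051*np.sin(np.radians(a)),z]))-[184,158])*6 for z in (.042,)])
"
```

```text
notch 0.04986673688756643 95.70591913680852
block 0.06506967425760561 71.17469083218802
70.4 [array([295.64200995, 375.30827488])]
75 [array([303.65073215, 378.84196515])]
80 [array([312.83228416, 382.13165859])]
90 [array([332.38550908, 386.87604748])]
100 [array([352.97847417, 389.0374923 ])]
```

The notch is now at about 96°, so the push model holds (post at −84°). About 25° remains, and I'll do 20° first.

{"fn": "drive_tool", "kwargs": {
  "plan": [
    [-0.004,0.001,0,5],
    [-0.003,0.0014,0,5],
    [-0.003,0.0014,0,5],
    [-0.003,0.0014,0,5],
    [0,0,0,0],
    [0,0,0,0]
  ]
}}

```text
time: 8.1
eef_pos: [0.5942, 0.0145, 0.0514]
orientation: [[0.967, -0.254, 0.01], [-0.254, -0.967, 0.009], [0.007, -0.011, -1.0]]
wrist_force: [-0.1, 0.5, -0.2]
gripper_width: -0.0002
```

```bash
python3 -c "
from h import *
w=[]
for k in (-100,-104,-107,-109.5):
  x,y,a=push(k,.0172);w.append((x,y,.051,a))
rows(w,1)
im=env.read_camera('side')
cv2.imwrite('pics/side2.png',cv2.resize(im[190:240,210:285],None,fx=10,fy=10,interpolation=cv2.INTER_CUBIC))"
```

```text
t 8.1 p [0.5942, 0.0145, 0.0514] w -0.0002 F [-0.1, 0.5, -0.2]
[[0.967, -0.254, 0.01], [-0.254, -0.967, 0.009], [0.007, -0.011, -1.0]]
[[0.0014, -0.0019, 0.0004, -4.7], [-0.0024, 0.0011, -0.0, 4.0], [-0.0018, 0.0009, -0.0, 3.0], [-0.0015, 0.0007, -0.0, 2.5]]
```

View pics/side2.png

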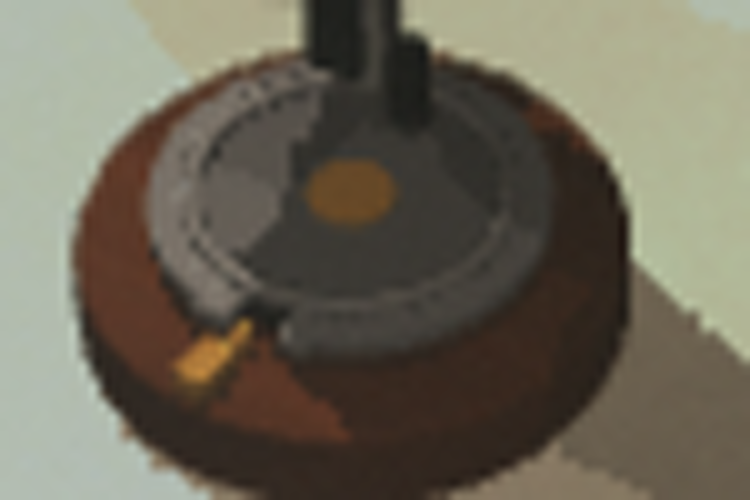

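The notch now spans roughly (235,312) to (288,340), with the pin and block at (210,355). The dish centre is at (350,192).

```bash
python3 -c "
from h import *
f=lambda x,y,z:ray('side',210-.5+(x+.5)/10,190-.5+(y+.5)/10,z)
c0=f(350,192,.042)
for k,x,y,z in (('post',409,42,.066),('postbase',408,125,.042),('block',210,354,.037),('L',232,318,.042),('R',286,343,.042)):
  d=f(x,y,z)-c0;print(k,np.hypot(*d[:2]),np.degrees(np.arctan2(d[1],d[0])))
for a in (70.4,75,80): print(a,(np.array(proj('side',[c0[0]+.051*np.cos(np.radians(a)),c0[1]+.051*np.sin(np.radians(a)),.042]))-[210,190]+.5)*10-.5)
"
```

```text
post 0.035947276837348614 -102.19493437220942
postbase 0.02953904492376261 -106.86836869010304
block 0.06352464824167807 70.65666498821409
L 0.05396039085275059 71.03111602551516
R 0.05632163804642494 88.24899408614263
70.4 [236.89287117 310.01377229]
75 [250.2402125  315.90325507]
80 [265.54230579 321.38607655]
```

{"fn": "drive_tool", "kwargs": {
  "plan": [
    [-0.0017,0.0006,0,2],
    [-0.0017,0.0006,0,2],
    [-0.0015,0.0006,0,2],
    [0,0,0,0],
    [0,0,0,0]
  ]
}}

```text
time: 8.78
eef_pos: [0.5891, 0.014, 0.0515]
orientation: [[0.933, -0.359, 0.011], [-0.359, -0.933, 0.008], [0.007, -0.012, -1.0]]
wrist_force: [1.9, -0.8, -1.4]
gripper_width: -0.0003
```

```bash
python3 -c "
from h import *
s=st();r=np.array(s['eef_pos'][:2])-C;print(np.hypot(*r),np.degrees(np.arctan2(r[1],r[0]))-26.8)
im=env.read_camera('side')
cv2.imwrite('pics/side3.png',cv2.resize(im[190:240,210:285],None,fx=10,fy=10,interpolation=cv2.INTER_CUBIC))"
```

```text
t 8.78 p [0.5891, 0.014, 0.0515] w -0.0003 F [1.9, -0.8, -1.4]
[[0.933, -0.359, 0.011], [-0.359, -0.933, 0.008], [0.007, -0.012, -1.0]]
0.03876350879816463 -110.7378022917137
```

View pics/side3.png

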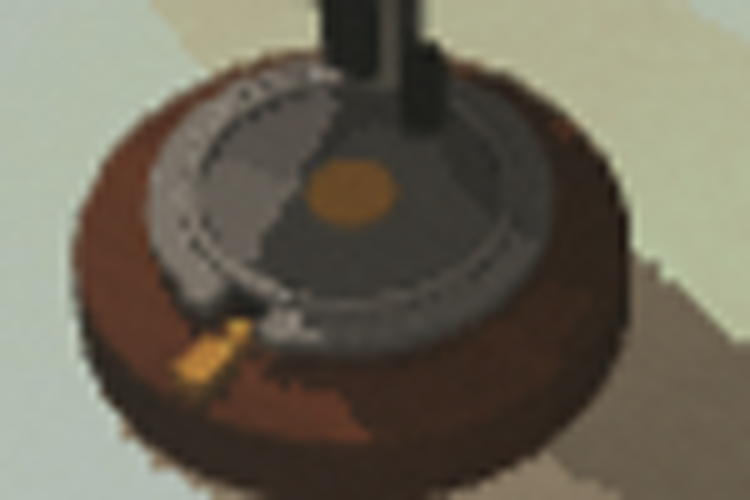

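The notch now spans about (208,306) to (262,335), centred on the pin at about (237,322). I'll back off the post and move over the dish centre.

{"fn": "drive_tool", "kwargs": {
  "plan": [
    [0.008,0,0,0],
    [0.008,0,0,0],
    [0.002,0,-0.01,0],
    [0,0,-0.012,0],
    [0,0,-0.008,0],
    [0,0,0,0]
  ]
}}

```text
time: 9.57
eef_pos: [0.6067, 0.0067, 0.0843]
orientation: [[0.933, -0.359, 0.011], [-0.359, -0.933, 0.009], [0.007, -0.012, -1.0]]
wrist_force: [0.7, 0.3, 1.0]
gripper_width: -0.0002
```

```bash
python3 -c "
from h import *
rows([(.5850,.0525,.075,-21)],4)"
```

```text
t 9.57 p [0.6067, 0.0067, 0.0843] w -0.0002 F [0.7, 0.3, 1.0]
[[0.933, -0.359, 0.011], [-0.359, -0.933, 0.009], [0.007, -0.012, -1.0]]
[[-0.0092, -0.0087, 0.0023, -0.0], [-0.0092, -0.0087, 0.0023, -0.0], [-0.0092, -0.0087, 0.0023, -0.0], [-0.0092, -0.0087, 0.0023, -0.0]]
```

{"fn": "drive_tool", "kwargs": {
  "plan": [
    [-0.0095,-0.009,0.001,0],
    [-0.0095,-0.009,0.001,0],
    [-0.0095,-0.009,0.001,0],
    [-0.0095,-0.009,0.001,0],
    [0,0,0.012,0],
    [0,0,0.012,0],
    [0,0,0,0],
    [0,0,0,0]
  ]
}}

```text
time: 10.58
eef_pos: [0.5819, 0.0581, 0.0532]
orientation: [[0.934, -0.358, 0.008], [-0.358, -0.934, 0.009], [0.005, -0.011, -1.0]]
wrist_force: [0.3, 0.5, 0.3]
gripper_width: -0.0003
```

```bash
python3 -c "
from h import *
rows([(.5850,.0525,.044,-21)],4)
im=env.read_camera('side')
cv2.imwrite('pics/side4.png',cv2.resize(im[190:240,210:285],None,fx=10,fy=10,interpolation=cv2.INTER_CUBIC))"
```

```text
t 10.57 p [0.5819, 0.0581, 0.0532] w -0.0003 F [0.3, 0.5, 0.3]
[[0.934, -0.358, 0.008], [-0.358, -0.934, 0.009], [0.005, -0.011, -1.0]]
[[0.0012, 0.001, 0.0023, 0.0], [0.0012, 0.001, 0.0023, 0.0], [0.0012, 0.001, 0.0023, 0.0], [0.0012, 0.001, 0.0023, 0.0]]
```

View pics/side4.png

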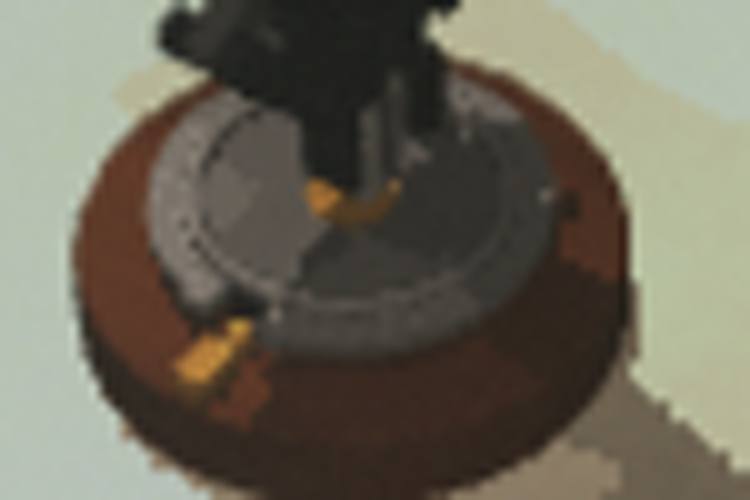

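The notch is unmoved around the pin and the fingers are over the brass spot, so I press.

{"fn": "drive_tool", "kwargs": {
  "plan": [
    [0.0025,0.002,0.003,0],
    [0.0025,0.002,0.003,0],
    [0,0,0.003,0],
    [0,0,0.003,0],
    [0,0,0.003,0],
    [0,0,0.003,0]
  ]
}}

```text
time: 11.38
eef_pos: [0.5859, 0.052, 0.0348]
orientation: [[0.933, -0.359, 0.009], [-0.359, -0.933, 0.009], [0.006, -0.012, -1.0]]
wrist_force: [-1.5, -1.1, 4.8]
gripper_width: 0.0002
```

It is going down at about 5 N. I'll keep pressing to the stop.

{"fn": "drive_tool", "kwargs": {
  "plan": [
    [0,0,0.002,0],
    [0,0,0.002,0],
    [0,0,0.003,0],
    [0,0,0.003,0],
    [0,0,0.003,0]
  ]
}}

```text
time: 12.0
eef_pos: [0.5863, 0.0519, 0.033]
orientation: [[0.933, -0.359, 0.014], [-0.359, -0.933, 0.014], [0.008, -0.018, -1.0]]
wrist_force: [-24.0, 2.5, 69.7]
gripper_width: -0.0001
```

It hit a hard stop at z = 0.033, where 0.034 means seated. Now I lift straight off.

{"fn": "drive_tool", "kwargs": {
  "plan": [
    [0,0,-0.004,0],
    [0,0,-0.01,0],
    [0,0,-0.03,0],
    [0,0,-0.04,0],
    [0,0,-0.05,0],
    [0,0,-0.05,0],
    [0,0,-0.03,0],
    [0,0,0,0],
    [0,0,0,0],
    [0,0,0,0]
  ]
}}

```text
time: 13.25
eef_pos: [0.5822, 0.0489, 0.2539]
orientation: [[0.933, -0.359, 0.012], [-0.36, -0.933, 0.013], [0.007, -0.017, -1.0]]
wrist_force: [-0.7, -0.4, 0.4]
gripper_width: -0.0002
```

```bash
python3 -c "
from h import *
st();im=env.read_camera('side')
cv2.imwrite('pics/side5.png',cv2.resize(im[190:240,210:285],None,fx=10,fy=10,interpolation=cv2.INTER_CUBIC))"
```

```text
t 13.25 p [0.5822, 0.0489, 0.2539] w -0.0002 F [-0.7, -0.4, 0.4]
[[0.933, -0.359, 0.012], [-0.36, -0.933, 0.013], [0.007, -0.017, -1.0]]
```

View pics/side5.png

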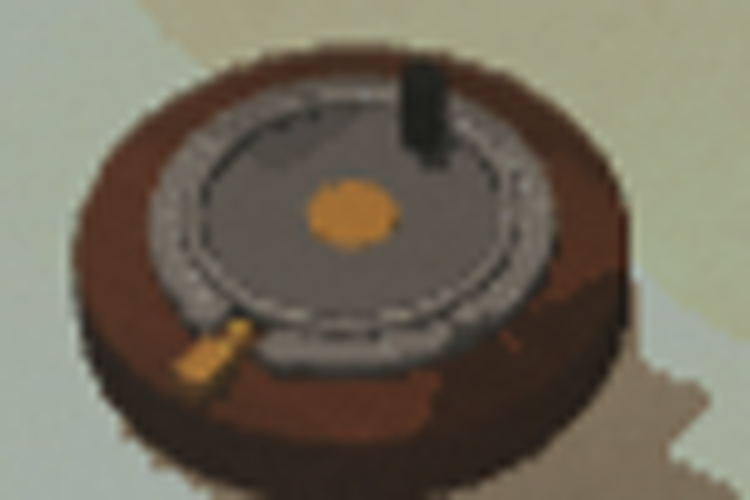

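The dish sits low with the pin standing in the notch at (238,325), and the spot has moved from (350,192) to (352,214). I'll check that drop against 8 mm and sign off.

```bash
python3 -c "
from h import *
for z in (.042,.034): print(z,(proj('side',[.5835,.0528,z])-[210,190]+.5)*10)
env.sign_off()"
```

```text
0.042 [351.82942222 192.33456319]
0.034 [352.7436435 213.715622 ]
the job is handed in; nothing more can be done
```

The dish is seated on its stand with the notch over the brass pin, and I've handed the job in at about 13 s of the 45 s allowed.

- **Turning:** I pushed the post with the shut fingertips about 94° clockwise, checking in the side camera on the way. The notch ended centred on the pin to within my reading of the picture.
- **Pressing:** I pressed on the brass spot. The dish moved down at about 5 N and met a hard stop with the fingertips at 33 mm, against an expected 34 mm. Near the stop the wrist force reached about 74 N in total, below the 120 N limit. I then lifted the fingers straight off.
- **Last checks:** In the side picture the brass spot dropped from row 192 to row 214. The calibration predicts 192.3 to 213.7 for the full 8 mm, so the dish is fully down. The pin shows standing in the notch, and the arm was clear at z = 0.25 m with roughly zero force.
- **Disagreements:** Early readings of the post angle from the three cameras differed by up to 9° (−10° to −19°). The later side-view checks settled this. The trained networks mostly returned the middle of the dish for the notch and post, so I measured those points from the pixels instead.
- **Not checked:** I did not look at the box lid, doorstop and keys again at the end. The arm's path stayed well above or away from them.

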